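# Fetch the finger-clip oximeter from its push-latch charging drawer

### The job

Get the finger-clip oximeter out of the charging station: press its drawer in as far as it goes so that it releases and springs out, lift the oximeter out, set it down flat in the steel tray without dropping it, and push the drawer in again until it latches and stays shut. The opening drawer must not hit the test-strip vial, so if the vial is in the way move it aside first, and leave it standing upright on the worktop. Leave the other drawer shut, and do not disturb the specimen cup or the small carton.

Things in the scene. Friction and masses are not known exactly. Their poses are not given: they have to be found in the camera images.
- station: White charging station, fixed; 140 mm deep (x) x 168 wide (y) x 62 high, clear window in its top through which the things in the drawers can be seen. Origin: centre of its underside; its front looks along its own -x. Two alike drawers side by side open toward its own -x, centre lines at its own y = +39 mm (left) and -39 mm (right). Its front face is at own x = -70 mm.
- drawer_left (a joint): Left drawer's slide, m: 0 = shut and latched (rests within 1.5 mm), 0.078 = fully out, -0.0108 = pressed to its firm stop. Push-push latch: press the shut drawer steadily to its stop (about 11 mm further in, about 3 N; 9 mm is just enough), let it back: it springs out within a second. Push it from fully out to that same stop and let go: it latches. Each full press of the shut drawer releases it anew.
- drawer_right (a joint): Right drawer's slide, the same.
- drawer_left_front (a point): Centre of the outer face of the left drawer's front plate (moves with the drawer), 29 mm above the worktop. Plate 68 mm wide x 42 high x 6 thick (8 to 50 mm above the worktop), upright, its outside looks along the station's -x; shut, it stands 14 mm proud of the station's front face. x, y, z axes as the station's.
- drawer_right_front (a point): The same of the right drawer.
- drawer_left_pocket (a point): Centre of the left drawer's floor (top of the floor, 14 mm above the worktop), 45 mm behind the outer face of its front plate; moves with the drawer. The open-topped pocket is 78 mm long (station x) x 60 wide, side lips reach 18 mm above the worktop, rear lip 22 mm, front plate 50 mm.
- drawer_right_pocket (a point): The same of the right drawer.
- oximeter_mid (a point): Centre of the finger-clip oximeter, white over blue, 58 mm long (own x) x 32 wide (own y) x 31 high, 48 g. It lies upright on the floor of one of the two drawers, turned up to about 0.5 rad against the drawer, and can be grasped across its 32 mm width from above once the drawer is out. It may slide some mm when the drawer springs out.
- timer_mid (a point): Centre of the flat white lab timer, 66 x 58 x 17 mm, that lies in the other drawer and stays there.
- vial_mid (a point): Centre (52 mm up) of the test-strip vial with blue cap, loose, standing upright in front of the drawers: 104 mm high, body 38 mm in diameter, cap (top 19 mm) 42 mm in diameter, 55 g; axis z up. The worktop is free for it in front of the station (x 0.30 to 0.47, y -0.30 to 0.29) but for the things listed here; a centrifuge 131 mm high stands right of the station from x = 0.48 on.
- tray: Low open steel tray, fixed, 90 (own x) x 120 (own y) x 18 mm high, walls and floor 3 mm. Origin: centre of its underside.
- cup_mid (a point): Bystander: centre (36 mm up) of the specimen cup with yellow screw lid, 62 mm in diameter x 72 high, loose.
- carton_mid (a point): Bystander: centre (24 mm up) of the small red and white carton, 55 (own x) x 86 (own y) x 48 mm high, loose.
There are look-alikes about, which are no part of the job. What is shaped like the part that bears vial_mid but purple is not meant.

How it is judged:
By the outcome, as a careful person would: the job done as asked, in the order asked, and still so for the second after the job is handed in, with the robot touching nothing.
It also fails if it takes over 64 s, if anything falls off the work surface, if the arm or the gripper's body presses on something with over 40 N, if the wrist force passes 120 N, or if a joint passes its speed limit or range.

### The arm

A 6-joint arm with a two-finger parallel gripper is mounted at the origin on a cart in front of the work surface, level with it; the furniture and walls round the work are solid. World frame = base frame: x ahead of the robot, y to its left, z up, the work surface at z = 0. Lengths are in m, angles in degrees, forces in N, time in s.
With the tool pointing down it reaches from about 0.35 to 0.875 m from the base axis. Payload 4.2 kg.
Tool frame: the origin (TCP) lies on the centre line of the jaws, within the pads' length; the fingertips stand 22 mm ahead of it and the grasp point (between the pads) lies 3 mm ahead of it (r.tcp_to_tips is the distance from the TCP to the fingertips, in m); z points along the fingers, y is the line along which they close (so a half turn about z gives the same grasp; the last joint's range is limited). The gripper opens to 87 mm and grips with 3 to 60 N. Pads are 19 mm wide; open, the fingers measure 117 mm over their backs; the gripper's body (75 mm by 190 mm) begins 51 mm behind the grasp point.
Start: joints at [-61.215, 22.042, 0.453, 0, -68.411, -14.817], TCP at [0.151, -0.606, 0.245] pointing down, gripper open.
Joint ranges: [-179.83, 179.83], [-69.29, 118.12], [-61.27, 80.66], [-181.25, 117.63], [-171.15, -9.14], [-177.46, 177.46]. Speed limits (degrees/s): [159.86, 159.86, 180, 180, 180, 180].

### API

Orientations are given as a 3x3 rotation matrix whose columns are the frame's x, y, z axes.
In Python, from station import r gives the robot as it stands.
- The arm moves only by the tool apply_moves, never from a script. Its argument "plan" is a list of rows, each an object with "grip": the opening, from 0 (shut) to 1 (fully open); "offset": the shift along the tool's x, y, z in cm, a list of three; "spin": the turn about the tool's z in rad. A call has 1 to 5 rows; each row is the pose to reach, as a shift and turn from the pose commanded when the call began, along the tool's axes at that moment; what a row does not reach only later rows make up. A row lasts 1/10 s, in which the tool goes at most 50 mm and 8.59 degrees, less where a joint would pass 70% of its speed; a pose out of reach is approached as far as the arm can. A call with a gripper value outside its range is refused whole. The fingers move at their own pace and stop on an object; the grip force is fixed at half the most. Time passes only in rows, so rows that repeat a pose let the fingers close. It gives the time, the measured TCP pose, the force, the opening and the grip force at its end, in the units of the state.
- r.sense(): the state, without advancing time (a new reading comes with each control period).
- r.capture(name): name is "scene" or "top" or "wrist"; returns a dict with "img" (400x640x3 uint8, blue, green, red), "depth" (400x640 float32, m along the optical axis (not along the pixel's ray), 0 where there is no reading), "mtx" (3x3 intrinsics, pixels), "R" (3x3) and "t" (3): a world point X has camera coordinates R X + t. Camera axes: x right, y down, z forward; pixel columns grow to the right and rows downward; lengths in m; the calibration is good to about 2 mm. A picture is of the moment at which its call begins.
- r.finish_job(): hands the job in; it is judged then, once.
The state is a dict: "time_s": time; "joints": joint angles; "joint_velocities": joint speeds; "effort": joint torques, N m; "tcp_pos": TCP position; "ee_rot": TCP orientation; "wrist_force": force on the tool from outside, world axes, zero at the start; "moment": the same for the moment, N m; "gripper_width": opening from 0.0 (shut) to 1.0 (fully open); "gripper_force": force on a finger pad.
Only numpy, scipy, OpenCV 4.12 (cv2) and the standard library are available. Lean on these libraries where they do the work, as an engineer would, in place of code of your own. Each camera call takes 0.05 s, during which the arm holds its last target. There are 200 camera calls.

## Working session

There is one attempt and no reset: what is moved stays moved. The work goes in short steps, Python scripts to look and compute and a tool call to move; the robot and the scene stay as the last step left them, time stands still between calls to the robot, and variables do not carry over. Pictures are saved under pics/ and viewed, at most 10 in all, crops included, and the job is handed in when it is done.

Besides the shell and the picture viewer there is one more tool, called after "Emit:" as a command line: name --argument value ..., lists and objects as JSON in quotes. apply_moves: Moves the arm, as the interface text tells. Its arguments: {"type":"object","properties":{"plan":{"type":"array"}},"required":["plan"]}

```bash
mkdir -p pics
python3 - <<'E'
from station import r
import cv2,numpy as np
for n in("scene","top"):
    c=r.capture(n); cv2.imwrite(f"pics/{n}0.png",c["img"]); np.savez(f"{n}0.npz",**c)
    print(n,(-c["R"].T@c["t"]).round(3),c["R"].round(2).tolist())
s=r.sense();print(s["time_s"],s["tcp_pos"],np.round(s["ee_rot"],3).tolist(),s["gripper_width"])
E
```

```text
scene [-0.204  0.44   0.774] [[-0.45, -0.89, 0.02], [-0.58, 0.28, -0.76], [0.68, -0.35, -0.64]]
top [0.416 0.014 1.172] [[0.02, -1.0, 0.0], [-0.99, -0.02, -0.14], [0.14, 0.0, -0.99]]
0.1 [ 0.15077495 -0.60601465  0.24355094] [[-0.97, -0.241, -0.001], [-0.241, 0.97, 0.002], [0.0, 0.002, -1.0]] 1.0022083633670846
```

View pics/scene0.png

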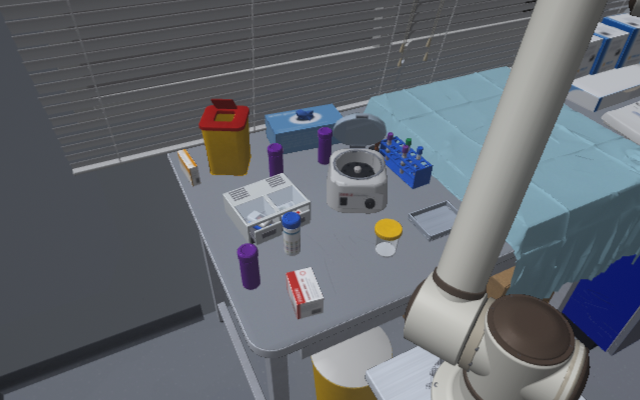

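View pics/top0.png

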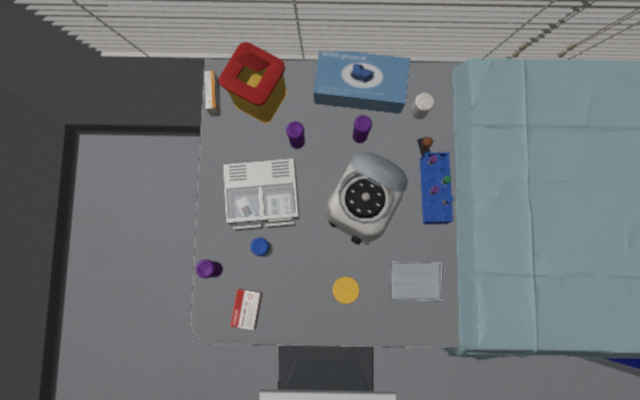

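Candidates for the vial in the top view are the blue cap at (260,247), which I choose, and purple look-alikes at (206,268), (295,131) and (362,125). The white thing at (423,104) is not it. In the station window, the left thing (245,208) is turned and narrow and the right one (279,205) is square. I'll check with one close crop and measure.

```bash
cat > h.py <<'E'
import numpy as np,cv2
def ray(c,u,v,z):
    R,t=c["R"],c["t"];C=-R.T@t
    d=R.T@np.linalg.inv(c["mtx"])@np.array([u,v,1.]);return C+d*(z-C[2])/d[2]
def cloud(c):
    v,u=np.mgrid[0:400,0:640];p=np.stack([u,v,np.ones_like(u)],-1)@np.linalg.inv(c["mtx"]).T*c["depth"][...,None]
    return (p-c["t"])@c["R"]
def proj(c,X):
    p=c["mtx"]@(c["R"]@np.asarray(X)+c["t"]);return p[:2]/p[2]
E
python3 - <<'E'
from h import *
c=dict(np.load("top0.npz"));P=cloud(c);Z=P[...,2];img=c["img"]
cv2.imwrite("pics/crop1.png",cv2.resize(img[150:260,210:310],None,fx=5,fy=5,interpolation=cv2.INTER_CUBIC))
hsv=cv2.cvtColor(img,cv2.COLOR_BGR2HSV)
def blob(m,box):
    u0,u1,v0,v1=box;k=np.zeros(m.shape,bool);k[v0:v1,u0:u1]=m[v0:v1,u0:u1];return k
def rep(name,m,z):
    pts=np.argwhere(m)[:,::-1].astype(np.float32);q=np.array([ray(c,*p,z)[:2] for p in pts],np.float32)
    (x,y),wh,a=cv2.minAreaRect(q);print(name,len(pts),"c",np.round((x,y),3),"mean",q.mean(0).round(3),"wh",np.round(wh,3),"a",round(a,1),"medZ",np.median(Z[m]).round(3))
rep("vial",blob((Z>.09)&(Z<.12),(245,275,232,262)),.104)
rep("purple",blob((Z>.08),(192,222,255,282)),.104)
rep("cup",blob(Z>.06,(325,365,272,308)),.072)
rep("carton",blob((Z>.035),(222,270,280,335)),.048)
rep("station",blob((Z>.056)&(Z<.075),(215,305,150,228)),.062)
rep("tray",blob((Z>.011)&(Z<.025),(385,448,255,305)),.018)
rep("fuge",blob((Z>.05),(318,412,150,248)),.1)
E
```

```text
vial 283 c [0.478 0.154] mean [0.479 0.155] wh [0.04 0.04] a 1.8 medZ 0.103
purple 306 c [0.43 0.27] mean [0.428 0.272] wh [0.048 0.044] a 81.6 medZ 0.103
cup 587 c [ 0.387 -0.038] mean [ 0.386 -0.038] wh [0.073 0.06 ] a 10.9 medZ 0.073
carton 952 c [0.345 0.199] mean [0.339 0.19 ] wh [0.102 0.095] a 78.3 medZ 0.049
station 4168 c [0.613 0.164] mean [0.612 0.163] wh [0.14  0.168] a 5.8 medZ 0.061
tray 287 c [ 0.409 -0.206] mean [ 0.408 -0.202] wh [0.089 0.121] a 0.9 medZ 0.018
fuge 4641 c [ 0.593 -0.081] mean [ 0.598 -0.082] wh [0.217 0.194] a 0.3 medZ 0.091
```

View pics/crop1.png

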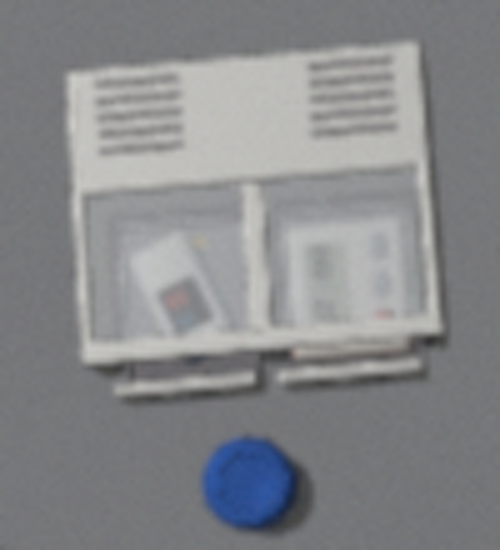

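The crop shows the turned oximeter with its red and dark display in the left drawer (pixel 245,207). The flat square timer is in the right drawer (279,205). The blue-capped vial (260,247) overlaps the left drawer's path, so it has to move first. I'll check the heights along the transit and compute the numbers.

Run:
```python
from h import *
c=dict(np.load("top0.npz"));P=cloud(c);ok=c["depth"]>0
for x in np.arange(.1,.9,.1):
    print(round(x,1),[ (lambda m: round(float(np.percentile(P[...,2][m],98)),2) if m.sum()>5 else None)(ok&(abs(P[...,0]-x)<.05)&(abs(P[...,1]-y)<.05)) for y in np.arange(-.7,.4,.1)])
yaw=np.radians(5.8);S=np.array([[np.cos(yaw),-np.sin(yaw)],[np.sin(yaw),np.cos(yaw)]]);o=np.array([.613,.164])
for n,p in dict(vial=(.478,.154),cup=(.387,-.038),purple=(.43,.27),carton=(.345,.195),tray=(.409,-.206),ox=ray(c,245,206.6,.045)[:2]).items(): print(n,(S.T@(np.array(p)-o)).round(3))
```

```text
0.1 [-0.8, -0.8, -0.8, -0.8, -0.8, 0.0, 0.0, 0.0, 0.0, -0.0, -0.8]
0.2 [0.02, 0.03, 0.03, 0.02, 0.01, -0.7, -0.7, -0.7, -0.7, -0.7, None]
0.3 [0.07, 0.06, 0.07, 0.06, 0.06, 0.01, 0.01, 0.01, 0.01, 0.05, 0.01]
0.4 [0.07, 0.07, 0.07, 0.07, 0.06, 0.02, 0.07, 0.08, 0.01, 0.05, 0.11]
0.5 [0.07, 0.07, 0.07, 0.07, 0.06, 0.04, 0.1, 0.09, 0.1, 0.11, 0.01]
0.6 [0.07, 0.06, 0.07, 0.07, 0.09, 0.18, 0.23, 0.1, 0.06, 0.07, 0.01]
0.7 [0.07, 0.07, 0.07, 0.07, 0.06, 0.09, 0.21, 0.18, 0.1, 0.06, 0.01]
0.8 [0.07, 0.07, 0.07, 0.07, 0.06, 0.08, 0.11, 0.08, 0.16, 0.17, 0.06]
vial [-0.135  0.004]
cup [-0.245 -0.178]
purple [-0.171  0.124]
carton [-0.263  0.058]
tray [-0.24  -0.347]
ox [-0.033  0.04 ]
```

Emit:
apply_moves --plan '[{"grip": 1, "offset": [-3.5, 3.5, 0], "spin": 0.07}, {"grip": 1, "offset": [-7, 7, 0], "spin": 0.141}, {"grip": 1, "offset": [-10.5, 10.5, 0], "spin": 0.141}, {"grip": 1, "offset": [-14, 14, 0], "spin": 0.141}, {"grip": 1, "offset": [-17.5, 17.5, 0], "spin": 0.141}]'

```text
time_s: 0.6
tcp_pos: [0.2789, -0.3926, 0.2442]
ee_rot: [[-0.995, -0.102, -0.0], [-0.102, 0.995, 0.0], [0.0, 0.001, -1.0]]
wrist_force: [1.3, 0.4, -0.0]
gripper_width: 1.0
gripper_force: 0.0
```

Emit:
apply_moves --plan '[{"grip": 1, "offset": [-1, 4.8, 0], "spin": 0}, {"grip": 1, "offset": [-2, 9.6, 0], "spin": 0}, {"grip": 1, "offset": [-3, 14.4, 0], "spin": 0}, {"grip": 1, "offset": [-4, 19.2, 0], "spin": 0}, {"grip": 1, "offset": [-5, 24, 0], "spin": 0}]'

```text
time_s: 1.1
tcp_pos: [0.303, -0.1489, 0.2445]
ee_rot: [[-0.995, -0.102, 0.0], [-0.102, 0.995, 0.0], [-0.0, 0.0, -1.0]]
wrist_force: [2.0, 0.3, 0.4]
gripper_width: 1.001
gripper_force: 0.0
```

Emit:
apply_moves --plan '[{"grip": 1, "offset": [-2.5, 4, 0], "spin": 0}, {"grip": 1, "offset": [-5, 8, 0], "spin": 0}, {"grip": 1, "offset": [-7.5, 12, 0], "spin": 0}, {"grip": 1, "offset": [-10, 16, 0], "spin": 0}, {"grip": 1, "offset": [-12.5, 20, 0], "spin": 0}]'

```text
time_s: 1.6
tcp_pos: [0.4075, 0.0632, 0.2445]
ee_rot: [[-0.995, -0.104, 0.0], [-0.104, 0.995, 0.0], [-0.0, 0.0, -1.0]]
wrist_force: [-0.3, -0.3, 0.7]
gripper_width: 1.0
gripper_force: 0.0
```

Emit:
apply_moves --plan '[{"grip": 1, "offset": [-4, 4.3, 2], "spin": 0}, {"grip": 1, "offset": [-7.9, 8.5, 4.4], "spin": 0}, {"grip": 1, "offset": [-7.9, 8.5, 4.4], "spin": 0}]'

```text
time_s: 1.9
tcp_pos: [0.4782, 0.1564, 0.1983]
ee_rot: [[-0.995, -0.104, -0.002], [-0.104, 0.995, -0.001], [0.002, -0.001, -1.0]]
wrist_force: [-0.1, 0.0, -0.4]
gripper_width: 0.997
gripper_force: 0.0
```

Run:
```python
from station import r
from h import *
s=r.sense();p=np.array(s["tcp_pos"]);print(s["time_s"],p)
c=r.capture("wrist");cv2.imwrite("pics/w1.png",c["img"]);np.savez("w1.npz",**c)
P=cloud(c);m=(P[...,2]>.09)&(P[...,2]<.115)&(np.hypot(P[...,0]-.478,P[...,1]-.154)<.05)&(c["depth"]>0)
q=P[m][:,:2].astype(np.float32);print(len(q),cv2.minEnclosingCircle(q),q.mean(0))
t=r.capture("top");cv2.imwrite("pics/t1.png",t["img"])
P=cloud(t);m=(P[...,2]>.2)&(np.hypot(P[...,0]-p[0],P[...,1]-p[1])<.2)
for z0 in(.2,.25,.3,.35):
  k=m&(abs(P[...,2]-z0-.025)<.025);q=(P[k][:,:2]-p[:2]);print(z0,k.sum(),q.min(0) if k.any() else 0,q.max(0) if k.any() else 0)
```

```text
1.9 [0.47824013 0.15640917 0.19834934]
2816 ((0.47975075244903564, 0.15891745686531067), 0.02112272009253502) [0.4775858  0.15858458]
0.2 1 [-0.02819775 -0.08654477] [-0.02819775 -0.08654477]
0.25 1045 [-0.03138164 -0.09798026] [ 0.04653942 -0.04019619]
0.3 566 [-0.03621164 -0.05321651] [ 0.04162282 -0.00789786]
0.35 98 [-0.03902659 -0.04682399] [ 0.01578245 -0.00516058]
```

View pics/w1.png

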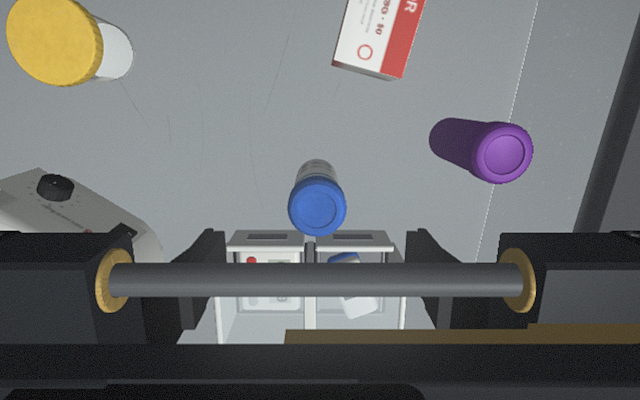

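The wrist view shows the vial (318,208) centred between the fingers. The gripper body is 190 mm along tool y. Next I descend and grasp.

Emit:
apply_moves --plan '[{"grip": 1, "offset": [0, 0.1, 4.5], "spin": 0}, {"grip": 1, "offset": [0, 0.1, 9], "spin": 0}, {"grip": 1, "offset": [0, 0.1, 13.5], "spin": 0}, {"grip": 0, "offset": [0, 0.1, 13.5], "spin": 0}, {"grip": 0, "offset": [0, 0.1, 13.5], "spin": 0}]'

```text
time_s: 2.5
tcp_pos: [0.4773, 0.1545, 0.0663]
ee_rot: [[-0.995, -0.103, -0.0], [-0.103, 0.995, -0.001], [0.0, -0.001, -1.0]]
wrist_force: [0.1, 0.3, 1.5]
gripper_width: 0.895
gripper_force: 0.0
```

Emit:
apply_moves --plan '[{"grip": 0, "offset": [0, 0, 0], "spin": 0}, {"grip": 0, "offset": [0, 0, 0], "spin": 0}, {"grip": 0, "offset": [0, 0, 0], "spin": 0}]'

```text
time_s: 2.8
tcp_pos: [0.478, 0.1554, 0.0675]
ee_rot: [[-0.995, -0.103, 0.003], [-0.103, 0.995, 0.002], [-0.004, 0.002, -1.0]]
wrist_force: [-0.9, 0.4, 0.4]
gripper_width: 0.631
gripper_force: 0.0
```

Emit:
apply_moves --plan '[{"grip": 0, "offset": [0, 0, 0], "spin": 0}, {"grip": 0, "offset": [0, 0, 0], "spin": 0}, {"grip": 0, "offset": [0, 0, 0], "spin": 0}, {"grip": 0, "offset": [0, 0, 0], "spin": 0}, {"grip": 0, "offset": [0, 0, -1.5], "spin": 0}]'

```text
time_s: 3.3
tcp_pos: [0.4757, 0.154, 0.079]
ee_rot: [[-0.995, -0.102, -0.004], [-0.102, 0.995, -0.002], [0.005, -0.002, -1.0]]
wrist_force: [0.8, -0.3, -0.6]
gripper_width: 0.463
gripper_force: 30.0
```

Emit:
apply_moves --plan '[{"grip": 0, "offset": [2.8, -2.4, -0.3], "spin": 0}, {"grip": 0, "offset": [5.7, -4.8, -0.3], "spin": 0}, {"grip": 0, "offset": [8.5, -7.2, -0.3], "spin": 0}, {"grip": 0, "offset": [8.5, -7.2, -0.3], "spin": 0}, {"grip": 0, "offset": [8.5, -7.2, 0.6], "spin": 0}]'

```text
time_s: 3.8
tcp_pos: [0.4005, 0.0746, 0.0751]
ee_rot: [[-0.995, -0.102, 0.003], [-0.102, 0.995, 0.001], [-0.003, 0.001, -1.0]]
wrist_force: [1.0, 0.4, -0.5]
gripper_width: 0.466
gripper_force: 30.0
```

Emit:
apply_moves --plan '[{"grip": 0, "offset": [0, 0, 0.5], "spin": 0}, {"grip": 0, "offset": [0, 0, 0.8], "spin": 0}, {"grip": 0, "offset": [0, 0, 0.8], "spin": 0}]'

```text
time_s: 4.1
tcp_pos: [0.401, 0.0752, 0.0662]
ee_rot: [[-0.995, -0.104, -0.0], [-0.104, 0.995, -0.001], [0.0, -0.001, -1.0]]
wrist_force: [-0.2, 0.0, 2.6]
gripper_width: 0.463
gripper_force: 30.0
```

Emit:
apply_moves --plan '[{"grip": 0.7, "offset": [0, 0, 0], "spin": 0}, {"grip": 0.7, "offset": [0, 0, 0], "spin": 0}, {"grip": 0.7, "offset": [0, 0, 0], "spin": 0}, {"grip": 0.7, "offset": [0, 0, 0], "spin": 0}]'

```text
time_s: 4.5
tcp_pos: [0.4, 0.0746, 0.0664]
ee_rot: [[-0.995, -0.103, -0.0], [-0.103, 0.995, -0.0], [0.0, -0.0, -1.0]]
wrist_force: [0.3, -0.2, 0.3]
gripper_width: 0.679
gripper_force: 0.0
```

Emit:
apply_moves --plan '[{"grip": 0.7, "offset": [0, 0, -3], "spin": 0}, {"grip": 0.7, "offset": [0, 0, -7], "spin": 0}, {"grip": 0.7, "offset": [0, 0, -11], "spin": 0}, {"grip": 0, "offset": [0, 0, -12], "spin": 0}]'

```text
time_s: 4.9
tcp_pos: [0.4021, 0.0756, 0.1908]
ee_rot: [[-0.995, -0.104, 0.008], [-0.103, 0.995, 0.004], [-0.009, 0.003, -1.0]]
wrist_force: [0.5, 0.2, 0.3]
gripper_width: 0.666
gripper_force: 0.0
```

Run:
```python
from station import r
from h import *
s=r.sense();p=np.array(s["tcp_pos"]);print(s["time_s"],p,s["joints"],s["gripper_width"])
for n in("wrist","scene","top"):
    c=r.capture(n);cv2.imwrite(f"pics/{n}2.png",c["img"]);np.savez(f"{n}2.npz",**c);P=cloud(c)
    for nm,x,y,z0,z1 in(("vial",.40,.075,.095,.112),("purple",.43,.27,.095,.112)):
        m=(P[...,2]>z0)&(P[...,2]<z1)&(np.hypot(P[...,0]-x,P[...,1]-y)<.04)&(c["depth"]>0)
        q=P[m][:,:2].astype(np.float32)
        if len(q)>20:print(n,nm,len(q),cv2.minEnclosingCircle(q))
    yaw=np.radians(5.8);S=np.array([[np.cos(yaw),-np.sin(yaw)],[np.sin(yaw),np.cos(yaw)]]);o=np.array([.613,.164])
    q=(P[...,:2]-o)@S;m=(q[...,0]>-.1)&(q[...,0]<-.073)&(abs(q[...,1]-.039)<.06)&(P[...,2]>.02)&(P[...,2]<.055)
    if m.sum()>20: print(n,"plate",m.sum(),np.percentile(q[m],[2,50,98],axis=0).round(4).tolist(),np.percentile(P[m][:,2],98).round(4))
```

```text
4.9 [0.40212874 0.07558271 0.19077918] [ 3.36815020e+01  3.41670472e+00 -3.28385557e+01  7.95027620e-02
 -5.32194839e+01 -1.17787735e+02] 0.6655298130889242
wrist vial 2910 ((0.4022700786590576, 0.07881661504507065), 0.020922809839248657)
wrist purple 232 ((0.40996283292770386, 0.2724601626396179), 0.00790572352707386)
wrist plate 326 [[-0.0852, -0.0205], [-0.0842, -0.0106], [-0.0818, 0.0089]] 0.0436
scene vial 255 ((0.4015520215034485, 0.07741833478212357), 0.021210482344031334)
scene purple 287 ((0.42713451385498047, 0.27498486638069153), 0.02158990502357483)
scene plate 396 [[-0.086, -0.0193], [-0.0831, 0.0319], [-0.0788, 0.0721]] 0.0527
top purple 291 ((0.4286770522594452, 0.27387142181396484), 0.02084054797887802)
top plate 144 [[-0.0857, -0.0188], [-0.0835, 0.0291], [-0.0788, 0.0702]] 0.0533
```

View pics/scene2.png

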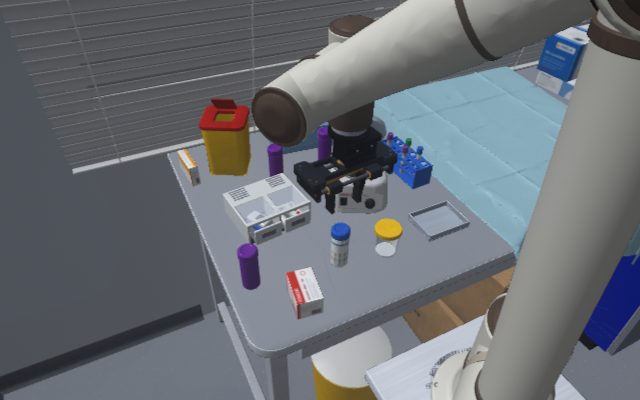

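The scene view shows the vial standing upright (340,245), clear of the drawer path. Next I turn the hand by 90° so the body passes clear of the purple look-alike, shut the fingers, and go in front of the left drawer.

Emit:
apply_moves --plan '[{"grip": 0, "offset": [-1.8, 2.1, 0], "spin": -0.145}, {"grip": 0, "offset": [-3.6, 4.2, 0], "spin": -0.29}, {"grip": 0, "offset": [-5.4, 6.3, 0], "spin": -0.435}, {"grip": 0, "offset": [-7.2, 8.4, 0], "spin": -0.58}, {"grip": 0, "offset": [-8.9, 10.6, 0], "spin": -0.725}]'

```text
time_s: 5.55
tcp_pos: [0.4772, 0.1893, 0.1838]
ee_rot: [[-0.672, -0.74, -0.004], [-0.74, 0.672, -0.003], [0.005, 0.001, -1.0]]
wrist_force: [0.5, -0.7, 1.1]
gripper_width: 0.103
gripper_force: 0.0
```

Emit:
apply_moves --plan '[{"grip": 0, "offset": [0, 0, 1], "spin": -0.145}, {"grip": 0, "offset": [0, 0, 2], "spin": -0.29}, {"grip": 0, "offset": [0, 0, 3], "spin": -0.435}, {"grip": 0, "offset": [0, 0, 4], "spin": -0.58}, {"grip": 0, "offset": [0, 0, 5], "spin": -0.725}]'

```text
time_s: 6.05
tcp_pos: [0.4763, 0.1882, 0.1335]
ee_rot: [[-0.012, -1.0, -0.004], [-1.0, 0.012, -0.003], [0.003, 0.004, -1.0]]
wrist_force: [-0.5, -0.5, 0.4]
gripper_width: 0.006
gripper_force: 0.0
```

Emit:
apply_moves --plan '[{"grip": 0, "offset": [0, 0, 1], "spin": -0.121}, {"grip": 0, "offset": [0, 0, 1], "spin": -0.121}]'

```text
time_s: 6.25
tcp_pos: [0.4757, 0.1877, 0.123]
ee_rot: [[0.102, -0.995, -0.006], [-0.995, -0.102, -0.004], [0.004, 0.007, -1.0]]
wrist_force: [-0.5, -0.4, 1.3]
gripper_width: 0.009
gripper_force: 0.0
```

```bash
cat >> h.py <<'E'
yaw=np.radians(5.8);S=np.array([[np.cos(yaw),-np.sin(yaw)],[np.sin(yaw),np.cos(yaw)]]);o=np.array([.613,.164])
def own(p):return (np.asarray(p)[...,:2]-o)@S
E
python3 - <<'E'
from station import r
from h import *
s=r.sense();p=np.array(s["tcp_pos"]);R=np.array(s["ee_rot"]);print(s["time_s"],p,own(p),np.degrees(np.arctan2(R[1,1],R[0,1])),s["gripper_width"])
c=r.capture("wrist");cv2.imwrite("pics/w3.png",c["img"])
E
```

```text
6.25 [0.47566902 0.18770337 0.12299536] [-0.13423256  0.03746019] -174.15554260284475 0.008552671305767834
```

Emit:
apply_moves --plan '[{"grip": 0, "offset": [0, 0, 4], "spin": 0}, {"grip": 0, "offset": [0, 0, 7.9], "spin": 0}, {"grip": 0, "offset": [0, -1.2, 7.9], "spin": 0}, {"grip": 0, "offset": [0, -2.4, 7.9], "spin": 0}, {"grip": 0, "offset": [0, -2.8, 7.9], "spin": 0}]'

```text
time_s: 6.8
tcp_pos: [0.5089, 0.1934, 0.0495]
ee_rot: [[0.102, -0.995, 0.005], [-0.995, -0.102, 0.002], [-0.002, -0.005, -1.0]]
wrist_force: [0.5, 0.5, 0.3]
gripper_width: 0.004
gripper_force: 0.0
```

Emit:
apply_moves --plan '[{"grip": 0, "offset": [0, -0.4, 0], "spin": 0}, {"grip": 0, "offset": [0, -0.8, 0], "spin": 0}, {"grip": 0, "offset": [0, -1.0, 0], "spin": 0}, {"grip": 0, "offset": [0, -1.2, 0], "spin": 0}]'

```text
time_s: 7.2
tcp_pos: [0.5172, 0.1932, 0.0481]
ee_rot: [[0.103, -0.995, -0.0], [-0.995, -0.103, 0.0], [-0.0, 0.0, -1.0]]
wrist_force: [-2.0, 1.1, 2.3]
gripper_width: 0.003
gripper_force: 1.4
```

Emit:
apply_moves --plan '[{"grip": 0, "offset": [0, -0.2, 0], "spin": 0}, {"grip": 0, "offset": [0, -0.4, 0], "spin": 0}, {"grip": 0, "offset": [0, -0.6, 0], "spin": 0}, {"grip": 0, "offset": [0, -0.6, 0], "spin": 0}]'

```text
time_s: 7.6
tcp_pos: [0.5234, 0.1937, 0.0476]
ee_rot: [[0.103, -0.995, -0.0], [-0.995, -0.103, -0.0], [0.0, 0.0, -1.0]]
wrist_force: [-2.5, -0.7, 2.6]
gripper_width: 0.011
gripper_force: 1.3
```

Emit:
apply_moves --plan '[{"grip": 0, "offset": [0, -0.2, 0], "spin": 0}, {"grip": 0, "offset": [0, -0.4, 0], "spin": 0}, {"grip": 0, "offset": [0, -0.6, 0], "spin": 0}, {"grip": 0, "offset": [0, -0.6, 0], "spin": 0}]'

```text
time_s: 8.0
tcp_pos: [0.5284, 0.1942, 0.0474]
ee_rot: [[0.102, -0.995, -0.003], [-0.995, -0.102, -0.001], [0.001, 0.003, -1.0]]
wrist_force: [-7.1, 0.1, 4.7]
gripper_width: 0.003
gripper_force: 3.5
```

Emit:
apply_moves --plan '[{"grip": 0, "offset": [0, -0.2, 0], "spin": 0}, {"grip": 0, "offset": [0, -0.3, 0], "spin": 0}, {"grip": 0, "offset": [0, -0.3, 0], "spin": 0}]'

```text
time_s: 8.3
tcp_pos: [0.5286, 0.194, 0.0474]
ee_rot: [[0.102, -0.995, -0.008], [-0.995, -0.102, -0.003], [0.002, 0.008, -1.0]]
wrist_force: [-15.0, 3.2, 11.3]
gripper_width: 0.008
gripper_force: 8.0
```

Emit:
apply_moves --plan '[{"grip": 0, "offset": [0, 4, -0.5], "spin": 0}, {"grip": 0, "offset": [0, 7, -4], "spin": 0}, {"grip": 0, "offset": [0, 8, -8.5], "spin": 0}, {"grip": 0, "offset": [0, 8, -12], "spin": 0}, {"grip": 1, "offset": [0, 8, -14], "spin": 0}]'

```text
time_s: 8.8
tcp_pos: [0.4544, 0.1877, 0.1911]
ee_rot: [[0.104, -0.995, 0.007], [-0.995, -0.104, 0.004], [-0.004, -0.007, -1.0]]
wrist_force: [0.5, -0.0, -0.3]
gripper_width: 0.04
gripper_force: 0.0
```

Emit:
apply_moves --plan '[{"grip": 1, "offset": [0, 0, 0], "spin": 0.145}, {"grip": 1, "offset": [0, 0, 0], "spin": 0.29}, {"grip": 1, "offset": [0, 0, 0], "spin": 0.435}, {"grip": 1, "offset": [0, 0, 0], "spin": 0.58}, {"grip": 1, "offset": [0, 0, 0], "spin": 0.725}]'

```text
time_s: 9.3
tcp_pos: [0.4537, 0.1869, 0.1876]
ee_rot: [[-0.588, -0.809, 0.002], [-0.809, 0.588, 0.001], [-0.002, -0.001, -1.0]]
wrist_force: [0.2, 0.4, 0.3]
gripper_width: 0.465
gripper_force: 0.0
```

Emit:
apply_moves --plan '[{"grip": 1, "offset": [0, 0, 0], "spin": 0.145}, {"grip": 1, "offset": [0, 0, 0], "spin": 0.29}, {"grip": 1, "offset": [0, 0, 0], "spin": 0.435}, {"grip": 1, "offset": [0, 0, 0], "spin": 0.58}, {"grip": 1, "offset": [0, 0, 0], "spin": 0.7}]'

```text
time_s: 9.8
tcp_pos: [0.4536, 0.1869, 0.1875]
ee_rot: [[-0.971, -0.241, 0.002], [-0.241, 0.971, 0.001], [-0.002, 0.001, -1.0]]
wrist_force: [0.1, 0.2, -0.4]
gripper_width: 0.922
gripper_force: 0.0
```

Run:
```python
from station import r
from h import *
s=r.sense();p=np.array(s["tcp_pos"]);R=np.array(s["ee_rot"]);print(s["time_s"],p,own(p),np.degrees(np.arctan2(R[1,1],R[0,1])),s["gripper_width"])
for n in("wrist","top","scene"):
    c=r.capture(n);cv2.imwrite(f"pics/{n}4.png",c["img"]);np.savez(f"{n}4.npz",**c);P=cloud(c);q=own(P)
    m=(c["depth"]>0)&(q[...,0]>-.158)&(q[...,0]<-.075)&(abs(q[...,1]-.039)<.029)&(P[...,2]>.035)&(P[...,2]<.049)
    if m.sum()>30:
        a=cv2.minAreaRect(q[m].astype(np.float32));print(n,m.sum(),np.round(a[0],4),np.round(a[1],4),a[2])
    m=(c["depth"]>0)&(q[...,0]>-.175)&(q[...,0]<-.085)&(abs(q[...,1]-.039)<.036)&(P[...,2]>.03)&(P[...,2]<.055);print(n,"minx",np.percentile(q[m][:,0],3) if m.any() else 0)
```

```text
9.8 [0.45364701 0.18690463 0.18752026] [-0.15622256  0.038891  ] 103.94356464026149 0.9221220428636271
wrist 2340 [-0.124   0.0393] [0.0672 0.0535] 0.09415403753519058
wrist minx -0.16175563574180898
top minx -0.09792142881681974
scene 302 [-0.1175  0.0392] [0.0638 0.0348] 26.942419052124023
scene minx -0.16211883394161558
```

View pics/wrist4.png

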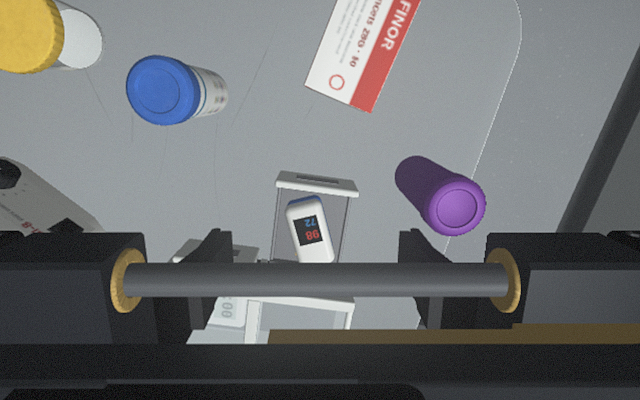

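The drawer is fully out, with its plate at own x = -0.162. The oximeter lies turned in the pocket, at wrist (308,232). I'll measure its top face more tightly.

Run:
```python
from h import *
for n in("wrist","scene"):
    c=dict(np.load(n+"4.npz"));P=cloud(c);q=own(P)
    m=(c["depth"]>0)&(q[...,0]>-.152)&(q[...,0]<-.08)&(abs(q[...,1]-.039)<.03)&(P[...,2]>.040)&(P[...,2]<.050)
    k=cv2.morphologyEx(m.astype(np.uint8),cv2.MORPH_OPEN,np.ones((3,3)))
    nn,l,st,_=cv2.connectedComponentsWithStats(k);i=1+st[1:,4].argmax();m=l==i
    a=cv2.minAreaRect(q[m].astype(np.float32));print(n,m.sum(),np.round(a[0],4),np.round(a[1],4),a[2],st[i][:4],np.percentile(q[m],[1,99],axis=0).round(3).tolist())
    pts=np.argwhere(m)
    for v in range(st[i][1],st[i][1]+st[i][3],max(1,st[i][3]//8)):
        us=np.where(m[v])[0]; print(v,us.min(),us.max(),q[v,us.min()].round(3),q[v,us.max()].round(3))
```

```text
wrist 2216 [-0.1159  0.0414] [0.0575 0.0318] 22.23891830444336 [286 200  49  62] [[-0.145, 0.021], [-0.093, 0.063]]
200 310 318 [-0.145  0.037] [-0.146  0.044]
207 287 322 [-0.137  0.019] [-0.141  0.048]
214 286 323 [-0.131  0.019] [-0.135  0.05 ]
221 288 325 [-0.126  0.022] [-0.129  0.052]
228 289 327 [-0.119  0.023] [-0.124  0.055]
235 291 329 [-0.112  0.026] [-0.117  0.058]
242 293 330 [-0.107  0.028] [-0.111  0.059]
249 295 333 [-0.1    0.031] [-0.105  0.063]
256 297 334 [-0.094  0.033] [-0.099  0.065]
scene 269 [-0.1165  0.0406] [0.059  0.0347] 30.786928176879883 [263 230  26  17] [[-0.143, 0.018], [-0.09, 0.061]]
230 269 272 [-0.088  0.04 ] [-0.093  0.035]
232 266 276 [-0.09   0.049] [-0.104  0.031]
234 264 280 [-0.092  0.055] [-0.112  0.025]
236 263 284 [-0.097  0.06 ] [-0.119  0.019]
238 263 287 [-0.099  0.062] [-0.131  0.018]
240 265 288 [-0.107  0.061] [-0.135  0.018]
242 270 287 [-0.12   0.055] [-0.14   0.023]
244 273 285 [-0.128  0.052] [-0.143  0.029]
246 277 282 [-0.138  0.047] [-0.146  0.039]
```

Emit:
apply_moves --plan '[{"grip": 1, "offset": [0, 0, 0], "spin": 0.142}, {"grip": 1, "offset": [0, 0, 0], "spin": 0.142}]'

```text
time_s: 10.15
tcp_pos: [0.4531, 0.1867, 0.1875]
ee_rot: [[-0.994, -0.109, 0.001], [-0.109, 0.994, 0.0], [-0.001, 0.0, -1.0]]
wrist_force: [-0.6, -1.5, -0.2]
gripper_width: 0.997
gripper_force: 0.0
```

Emit:
apply_moves --plan '[{"grip": 1, "offset": [-4.9, 0.2, 0], "spin": 0}, {"grip": 1, "offset": [-4.9, 0.2, 3], "spin": 0}, {"grip": 1, "offset": [-4.9, 0.2, 6], "spin": 0}, {"grip": 1, "offset": [-4.9, 0.2, 6], "spin": 0}]'

```text
time_s: 10.55
tcp_pos: [0.4991, 0.1921, 0.1236]
ee_rot: [[-0.994, -0.109, -0.008], [-0.109, 0.994, -0.005], [0.008, -0.004, -1.0]]
wrist_force: [-1.2, -0.5, -0.3]
gripper_width: 0.999
gripper_force: 0.0
```

Run:
```python
from station import r
from h import *
s=r.sense();p=np.array(s["tcp_pos"]);R=np.array(s["ee_rot"]);print(s["time_s"],p,own(p),np.degrees(np.arctan2(R[1,1],R[0,1])),s["gripper_width"])
```

```text
10.55 [0.49914444 0.19212407 0.12360353] [-0.11043059  0.03948591] 96.2685296586736 0.9991426941103994
```

Emit:
apply_moves --plan '[{"grip": 1, "offset": [-0.2, 0.1, 3], "spin": 0.01}, {"grip": 1, "offset": [-0.2, 0.1, 6], "spin": 0.01}, {"grip": 1, "offset": [-0.2, 0.1, 7.7], "spin": 0.01}, {"grip": 0.6, "offset": [-0.2, 0.1, 7.7], "spin": 0.01}, {"grip": 0.6, "offset": [-0.2, 0.1, 7.7], "spin": 0.01}]'

```text
time_s: 11.05
tcp_pos: [0.5041, 0.1956, 0.0519]
ee_rot: [[-0.995, -0.099, 0.002], [-0.099, 0.995, 0.001], [-0.002, 0.001, -1.0]]
wrist_force: [-0.7, 0.2, 0.3]
gripper_width: 0.894
gripper_force: 0.0
```

Emit:
apply_moves --plan '[{"grip": 0, "offset": [0.1, 0, 0.3], "spin": 0}, {"grip": 0, "offset": [0.1, 0, 0.3], "spin": 0}, {"grip": 0, "offset": [0.1, 0, 0.3], "spin": 0}, {"grip": 0, "offset": [0.1, 0, 0.3], "spin": 0}, {"grip": 0, "offset": [0.1, 0, 0.3], "spin": 0}]'

```text
time_s: 11.55
tcp_pos: [0.5024, 0.1951, 0.0479]
ee_rot: [[-0.995, -0.097, 0.001], [-0.097, 0.995, 0.001], [-0.001, 0.0, -1.0]]
wrist_force: [0.7, 0.5, 0.7]
gripper_width: 0.448
gripper_force: 1.8
```

Emit:
apply_moves --plan '[{"grip": 0, "offset": [0, 0, 0], "spin": 0}, {"grip": 0, "offset": [0, 0, 0], "spin": 0}, {"grip": 0, "offset": [0, 0, 0], "spin": 0}, {"grip": 0, "offset": [0, 0, 0], "spin": 0}]'

```text
time_s: 11.95
tcp_pos: [0.5025, 0.195, 0.0479]
ee_rot: [[-0.995, -0.097, 0.001], [-0.097, 0.995, 0.0], [-0.001, 0.0, -1.0]]
wrist_force: [0.6, 0.6, 3.5]
gripper_width: 0.383
gripper_force: 28.1
```

Emit:
apply_moves --plan '[{"grip": 0, "offset": [0, 0, -1], "spin": 0}, {"grip": 0, "offset": [0, 0, -3], "spin": 0}, {"grip": 0, "offset": [0, 0, -6], "spin": 0}, {"grip": 0, "offset": [0, 0, -9], "spin": 0}, {"grip": 0, "offset": [0, 0, -12], "spin": 0}]'

```text
time_s: 12.45
tcp_pos: [0.5016, 0.1944, 0.1688]
ee_rot: [[-0.995, -0.097, -0.001], [-0.097, 0.995, -0.001], [0.001, -0.0, -1.0]]
wrist_force: [-0.5, -0.4, -1.0]
gripper_width: 0.381
gripper_force: 28.1
```

Run:
```python
from station import r
from h import *
s=r.sense();p=np.array(s["tcp_pos"]);R=np.array(s["ee_rot"]);print(s["time_s"],p,own(p),s["gripper_width"],s["gripper_force"])
a=r.capture("scene")["img"]; b=r.capture("wrist")["img"]
cv2.imwrite("pics/m5.png",np.vstack([cv2.resize(a[130:310,180:500],(640,360)),cv2.resize(b[150:350,150:500],(420,240))[:, :] if 0 else cv2.resize(b,(384,240)).copy() if 0 else np.pad(cv2.resize(b,(384,240)),((0,0),(0,256),(0,0)))]))
```

```text
12.45 [0.50155098 0.19444835 0.16875936] [-0.10780148  0.0415551 ] 0.3806471692493372 28.123032833682373
```

View pics/m5.png

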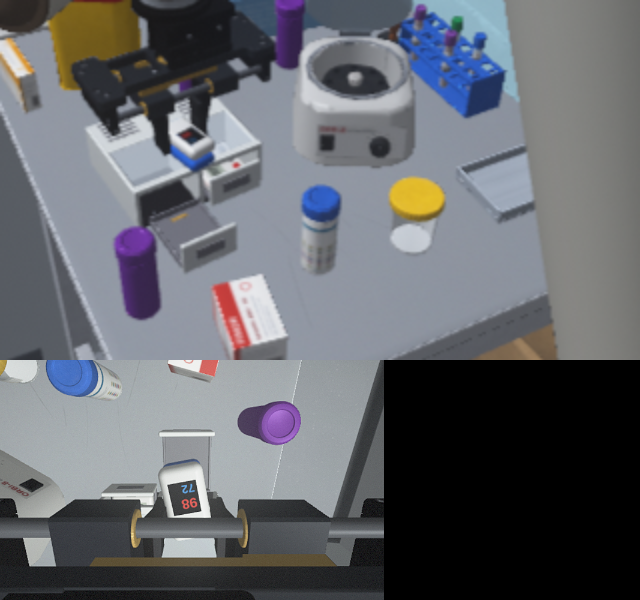

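The oximeter is held level between the pads (scene crop 190,145). The drawer is empty and open, and the vial, cup and carton are undisturbed. Next is the transit to the tray.

Emit:
apply_moves --plan '[{"grip": 0, "offset": [2.5, 0, -2], "spin": 0}, {"grip": 0, "offset": [5.5, -2.5, -3], "spin": 0}, {"grip": 0, "offset": [8, -6.5, -3], "spin": 0}, {"grip": 0, "offset": [9.5, -11, -3], "spin": 0}, {"grip": 0, "offset": [11, -15.5, -3], "spin": 0}]'

```text
time_s: 13.05
tcp_pos: [0.4058, 0.0285, 0.1972]
ee_rot: [[-0.995, -0.098, -0.001], [-0.098, 0.995, -0.0], [0.001, -0.0, -1.0]]
wrist_force: [1.3, 0.2, -0.1]
gripper_width: 0.381
gripper_force: 28.2
```

Emit:
apply_moves --plan '[{"grip": 0, "offset": [0.3, -4.8, 0], "spin": 0}, {"grip": 0, "offset": [0.6, -9.6, 0], "spin": 0}, {"grip": 0, "offset": [0.9, -14.4, 0], "spin": 0}, {"grip": 0, "offset": [1.2, -19.2, 0], "spin": 0}, {"grip": 0, "offset": [1.2, -23.5, 0], "spin": 0}]'

```text
time_s: 13.55
tcp_pos: [0.4171, -0.207, 0.197]
ee_rot: [[-0.995, -0.096, -0.002], [-0.096, 0.995, 0.001], [0.001, 0.001, -1.0]]
wrist_force: [0.4, 0.6, -0.1]
gripper_width: 0.378
gripper_force: 28.2
```

Emit:
apply_moves --plan '[{"grip": 0, "offset": [0, 0, 3], "spin": 0}, {"grip": 0, "offset": [0, 0, 7], "spin": 0}, {"grip": 0, "offset": [0, 0, 11], "spin": 0}, {"grip": 0, "offset": [0, 0, 11], "spin": 0}]'

```text
time_s: 13.95
tcp_pos: [0.4135, -0.2045, 0.0827]
ee_rot: [[-0.995, -0.094, -0.014], [-0.094, 0.996, 0.003], [0.013, 0.004, -1.0]]
wrist_force: [-1.4, 0.0, -0.6]
gripper_width: 0.382
gripper_force: 28.2
```

Run:
```python
from station import r
from h import *
s=r.sense();p=np.array(s["tcp_pos"]);R=np.array(s["ee_rot"]);print(s["time_s"],p,s["gripper_width"],s["gripper_force"])
c=r.capture("wrist");cv2.imwrite("pics/w6.png",c["img"])
P=cloud(c);print("ox lowest?",)
for n in("scene","top"):
    c=r.capture(n);P=cloud(c);m=(c["depth"]>0)&(abs(P[...,0]-p[0]+.009)<.05)&(abs(P[...,1]-p[1])<.016)&(P[...,2]<p[2]+.01)&(P[...,2]>.025)
    if m.any():print(n,m.sum(),np.percentile(P[m],[1,99],axis=0).round(3).tolist())
```

```text
13.95 [ 0.41346263 -0.20447364  0.08274939] 0.3821179036231972 28.203431993024424
ox lowest?
```

View pics/w6.png

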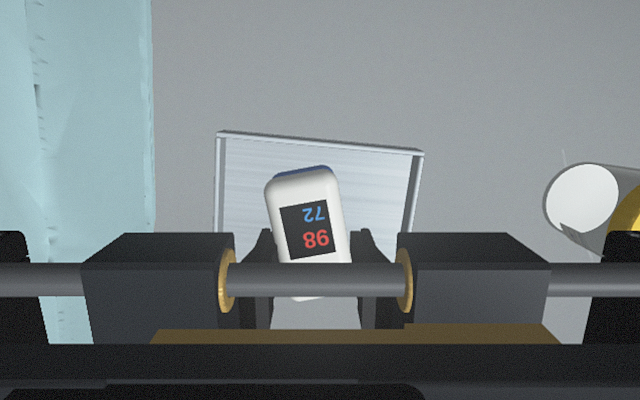

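The oximeter (305,225) hangs over the tray, well inside its walls (215–425). I lower it until contact.

Emit:
apply_moves --plan '[{"grip": 0, "offset": [-0.2, 0, 1.5], "spin": 0}, {"grip": 0, "offset": [-0.2, 0, 3], "spin": 0}, {"grip": 0, "offset": [-0.2, 0, 3.8], "spin": 0}, {"grip": 0, "offset": [-0.2, 0, 4.1], "spin": 0}, {"grip": 0, "offset": [-0.2, 0, 4.2], "spin": 0}]'

```text
time_s: 14.6
tcp_pos: [0.4212, -0.205, 0.0464]
ee_rot: [[-0.995, -0.097, 0.002], [-0.097, 0.995, -0.0], [-0.002, -0.001, -1.0]]
wrist_force: [-0.5, -0.2, -0.5]
gripper_width: 0.383
gripper_force: 28.2
```

Emit:
apply_moves --plan '[{"grip": 0, "offset": [0, 0, 0.2], "spin": 0}, {"grip": 0, "offset": [0, 0, 0.3], "spin": 0}, {"grip": 0, "offset": [0, 0, 0.3], "spin": 0}]'

```text
time_s: 14.9
tcp_pos: [0.4205, -0.205, 0.0427]
ee_rot: [[-0.995, -0.097, 0.0], [-0.097, 0.995, -0.0], [-0.0, -0.0, -1.0]]
wrist_force: [-1.1, -0.7, -0.4]
gripper_width: 0.383
gripper_force: 28.2
```

Emit:
apply_moves --plan '[{"grip": 0, "offset": [0, 0, 0.2], "spin": 0}, {"grip": 0, "offset": [0, 0, 0.4], "spin": 0}, {"grip": 0, "offset": [0, 0, 0.4], "spin": 0}]'

```text
time_s: 15.2
tcp_pos: [0.4202, -0.2049, 0.0383]
ee_rot: [[-0.995, -0.097, -0.001], [-0.097, 0.995, 0.0], [0.001, 0.0, -1.0]]
wrist_force: [0.3, 0.6, -0.7]
gripper_width: 0.381
gripper_force: 28.2
```

Emit:
apply_moves --plan '[{"grip": 0, "offset": [0, 0, 0.2], "spin": 0}, {"grip": 0, "offset": [0, 0, 0.2], "spin": 0}]'

```text
time_s: 15.4
tcp_pos: [0.4207, -0.205, 0.0369]
ee_rot: [[-0.995, -0.097, 0.0], [-0.097, 0.995, -0.0], [-0.0, -0.0, -1.0]]
wrist_force: [-0.9, 1.4, 3.1]
gripper_width: 0.379
gripper_force: 28.4
```

Emit:
apply_moves --plan '[{"grip": 0, "offset": [0, 0, 0.05], "spin": 0}, {"grip": 0.65, "offset": [0, 0, 0.05], "spin": 0}, {"grip": 0.65, "offset": [0, 0, 0.05], "spin": 0}, {"grip": 0.65, "offset": [0, 0, 0.05], "spin": 0}, {"grip": 0.65, "offset": [0, 0, 0.05], "spin": 0}]'

```text
time_s: 15.9
tcp_pos: [0.4203, -0.2049, 0.0358]
ee_rot: [[-0.995, -0.097, -0.0], [-0.097, 0.995, 0.0], [0.0, 0.0, -1.0]]
wrist_force: [0.3, -0.6, 0.0]
gripper_width: 0.621
gripper_force: 0.0
```

Emit:
apply_moves --plan '[{"grip": 0.65, "offset": [0, 0, 0], "spin": 0}, {"grip": 0.65, "offset": [0, 0, -2], "spin": 0}, {"grip": 0.65, "offset": [0, 0, -6], "spin": 0}, {"grip": 0.65, "offset": [0, 0, -11], "spin": 0}, {"grip": 0.65, "offset": [0, 0, -16], "spin": 0}]'

```text
time_s: 16.4
tcp_pos: [0.4197, -0.2048, 0.1975]
ee_rot: [[-0.995, -0.097, -0.001], [-0.097, 0.995, 0.0], [0.001, 0.0, -1.0]]
wrist_force: [1.3, 0.1, -0.2]
gripper_width: 0.644
gripper_force: 0.0
```

Run:
```python
from station import r
from h import *
s=r.sense();p=np.array(s["tcp_pos"]);print(s["time_s"],p,s["gripper_width"],s["gripper_force"])
c=r.capture("wrist");cv2.imwrite("pics/w7.png",c["img"]);P=cloud(c)
m=(c["depth"]>0)&(abs(P[...,0]-.41)<.045)&(abs(P[...,1]+.206)<.055)&(P[...,2]<.045)&(P[...,2]>.026)
print(m.sum(),cv2.minAreaRect(P[m][:,:2].astype(np.float32)),np.percentile(P[m][:,2],[5,50,95]))
q=P[m];A=np.c_[q[:,:2],np.ones(len(q))];print("plane",np.linalg.lstsq(A[q[:,2]>.03],q[q[:,2]>.03,2],rcond=None)[0])
```

```text
16.4 [ 0.41974386 -0.20482755  0.19750616] 0.6438199000766756 0.0
2366 ((0.40823525190353394, -0.20693320035934448), (0.05813191086053848, 0.031895581632852554), 15.981491088867188) [0.03060541 0.0338817  0.0352766 ]
plane [ 0.00438954 -0.0027674   0.03136826]
```

View pics/w7.png

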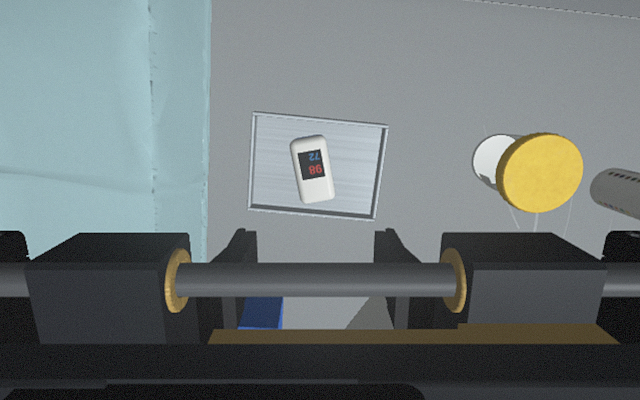

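The oximeter lies flat in the tray (311,168), with its top level at 34 mm. Now back to the drawer. I also check where the carton ends, to know the free gap in front of the plate.

Run:
```python
from h import *
for n in("wrist4","scene4"):
    c=dict(np.load(n+".npz"));P=cloud(c);q=own(P)
    m=(c["depth"]>0)&(P[...,2]>.04)&(P[...,2]<.056)&(abs(P[...,0]-.34)<.07)&(abs(P[...,1]-.195)<.07)
    a=cv2.minAreaRect(P[m][:,:2].astype(np.float32));print(n,a,"own box",np.percentile(q[m],[1,99],axis=0).round(3).tolist())
    k=m&(abs(q[...,1]-.039)<.02);print(np.percentile(q[k][:,0],99) if k.any() else None)
```

```text
wrist4 ((0.3395487070083618, 0.19366972148418427), (0.055149078369140625, 0.08445334434509277), 81.42200469970703) own box [[-0.3, 0.025], [-0.226, 0.09]]
-0.22842972598940267
scene4 ((0.33969369530677795, 0.19162651896476746), (0.05593539774417877, 0.08715437352657318), 81.90775299072266) own box [[-0.315, 0.023], [-0.225, 0.089]]
-0.22782694180920132
```

Emit:
apply_moves --plan '[{"grip": 0, "offset": [-0.3, 4, 0], "spin": 0}, {"grip": 0, "offset": [-0.7, 8, 0], "spin": 0}, {"grip": 0, "offset": [-1, 12, 0], "spin": 0}, {"grip": 0, "offset": [-1.3, 16, 0], "spin": 0}, {"grip": 0, "offset": [-1.7, 20, 0], "spin": 0}]'

```text
time_s: 16.95
tcp_pos: [0.4175, -0.0028, 0.1959]
ee_rot: [[-0.995, -0.096, 0.0], [-0.096, 0.995, 0.0], [-0.0, 0.0, -1.0]]
wrist_force: [0.8, -0.9, 0.1]
gripper_width: 0.278
gripper_force: 0.0
```

Emit:
apply_moves --plan '[{"grip": 0, "offset": [-0.3, 3.7, 0], "spin": -0.145}, {"grip": 0, "offset": [-0.6, 7.4, 0], "spin": -0.29}, {"grip": 0, "offset": [-1, 11.1, 0], "spin": -0.435}, {"grip": 0, "offset": [-1.3, 14.8, 0], "spin": -0.58}, {"grip": 0, "offset": [-1.6, 18.6, 0], "spin": -0.725}]'

```text
time_s: 17.45
tcp_pos: [0.4155, 0.1839, 0.1958]
ee_rot: [[-0.676, -0.737, -0.0], [-0.737, 0.676, 0.0], [0.0, 0.0, -1.0]]
wrist_force: [0.9, 0.5, -0.4]
gripper_width: 0.006
gripper_force: 0.0
```

Emit:
apply_moves --plan '[{"grip": 0, "offset": [0, 0, 1], "spin": -0.145}, {"grip": 0, "offset": [0, 0, 2], "spin": -0.29}, {"grip": 0, "offset": [0, 0, 3], "spin": -0.435}, {"grip": 0, "offset": [0, 0, 4], "spin": -0.58}, {"grip": 0, "offset": [0, 0, 4], "spin": -0.725}]'

```text
time_s: 17.95
tcp_pos: [0.415, 0.1818, 0.1543]
ee_rot: [[-0.018, -1.0, -0.003], [-1.0, 0.018, -0.002], [0.002, 0.003, -1.0]]
wrist_force: [-0.2, -0.6, -0.1]
gripper_width: 0.007
gripper_force: 0.0
```

Emit:
apply_moves --plan '[{"grip": 0, "offset": [0, 0, 0], "spin": -0.124}, {"grip": 0, "offset": [0, 0, 0], "spin": -0.124}]'

```text
time_s: 18.15
tcp_pos: [0.4158, 0.1824, 0.1556]
ee_rot: [[0.1, -0.995, -0.0], [-0.995, -0.1, -0.0], [0.0, 0.0, -1.0]]
wrist_force: [-0.2, 0.6, 0.1]
gripper_width: 0.007
gripper_force: 0.0
```

Run:
```python
from station import r
from h import *
s=r.sense();p=np.array(s["tcp_pos"]);R=np.array(s["ee_rot"]);print(s["time_s"],p,own(p),np.degrees(np.arctan2(R[1,1],R[0,1])),s["gripper_width"])
```

```text
18.15 [0.41581883 0.18235187 0.15563948] [-0.19431717  0.03818432] -174.28542448688904 0.006985094236201763
```

Emit:
apply_moves --plan '[{"grip": 0, "offset": [0, 0, 4], "spin": 0}, {"grip": 0, "offset": [0, 0, 8], "spin": 0}, {"grip": 0, "offset": [0, 0, 10.8], "spin": 0}, {"grip": 0, "offset": [0, 0, 10.8], "spin": 0}, {"grip": 0, "offset": [0, -1, 10.8], "spin": 0}]'

```text
time_s: 18.65
tcp_pos: [0.4255, 0.1832, 0.0482]
ee_rot: [[0.099, -0.995, -0.001], [-0.995, -0.099, -0.001], [0.001, 0.001, -1.0]]
wrist_force: [-0.4, 0.7, 1.2]
gripper_width: 0.006
gripper_force: 0.0
```

Emit:
apply_moves --plan '[{"grip": 0, "offset": [0, -1.2, 0], "spin": 0}, {"grip": 0, "offset": [0, -2.4, 0], "spin": 0}, {"grip": 0, "offset": [0, -3.6, 0], "spin": 0}, {"grip": 0, "offset": [0, -4.8, 0], "spin": 0}, {"grip": 0, "offset": [0, -6, 0], "spin": 0}]'

```text
time_s: 19.15
tcp_pos: [0.4868, 0.1896, 0.0486]
ee_rot: [[0.1, -0.995, 0.0], [-0.995, -0.1, 0.0], [-0.0, -0.001, -1.0]]
wrist_force: [-2.2, 1.4, 2.0]
gripper_width: 0.009
gripper_force: 1.7
```

Emit:
apply_moves --plan '[{"grip": 0, "offset": [0, -1, 0], "spin": 0}, {"grip": 0, "offset": [0, -2, 0], "spin": 0}, {"grip": 0, "offset": [0, -3, 0], "spin": 0}, {"grip": 0, "offset": [0, -3.5, 0], "spin": 0}, {"grip": 0, "offset": [0, -3.8, 0], "spin": 0}]'

```text
time_s: 19.65
tcp_pos: [0.5238, 0.1931, 0.0479]
ee_rot: [[0.1, -0.995, -0.0], [-0.995, -0.1, -0.0], [0.0, 0.0, -1.0]]
wrist_force: [-2.6, 0.4, 2.7]
gripper_width: 0.007
gripper_force: 1.8
```

Emit:
apply_moves --plan '[{"grip": 0, "offset": [0, -0.3, 0], "spin": 0}, {"grip": 0, "offset": [0, -0.5, 0], "spin": 0}, {"grip": 0, "offset": [0, -0.7, 0], "spin": 0}, {"grip": 0, "offset": [0, -0.7, 0], "spin": 0}]'

```text
time_s: 20.05
tcp_pos: [0.5286, 0.1936, 0.0479]
ee_rot: [[0.1, -0.995, -0.004], [-0.995, -0.1, -0.001], [0.001, 0.004, -1.0]]
wrist_force: [-7.3, 1.3, 6.2]
gripper_width: 0.004
gripper_force: 4.1
```

Emit:
apply_moves --plan '[{"grip": 0, "offset": [0, -0.2, 0], "spin": 0}, {"grip": 0, "offset": [0, -0.2, 0], "spin": 0}]'

```text
time_s: 20.25
tcp_pos: [0.5287, 0.1935, 0.0478]
ee_rot: [[0.099, -0.995, -0.007], [-0.995, -0.099, -0.003], [0.002, 0.007, -1.0]]
wrist_force: [-13.0, 3.7, 9.3]
gripper_width: 0.002
gripper_force: 7.0
```

Emit:
apply_moves --plan '[{"grip": 0, "offset": [0, 2, 0], "spin": 0}, {"grip": 0, "offset": [0, 5, 0], "spin": 0}, {"grip": 0, "offset": [0, 9, -2], "spin": 0}, {"grip": 0, "offset": [0, 10, -6], "spin": 0}, {"grip": 0, "offset": [0, 10, -10], "spin": 0}]'

```text
time_s: 20.75
tcp_pos: [0.4311, 0.1834, 0.1486]
ee_rot: [[0.101, -0.995, -0.001], [-0.995, -0.101, -0.001], [0.001, 0.001, -1.0]]
wrist_force: [2.3, 1.1, 0.1]
gripper_width: 0.007
gripper_force: 0.0
```

Emit:
apply_moves --plan '[{"grip": 0, "offset": [4, 0, -4], "spin": 0}, {"grip": 0, "offset": [8, 0, -8], "spin": 0}, {"grip": 0, "offset": [12, 0, -8], "spin": 0}, {"grip": 0, "offset": [16, 0, -8], "spin": 0}, {"grip": 0, "offset": [20, 0, -8], "spin": 0}]'

```text
time_s: 21.25
tcp_pos: [0.4535, -0.0163, 0.229]
ee_rot: [[0.1, -0.995, 0.004], [-0.995, -0.1, 0.001], [-0.001, -0.004, -1.0]]
wrist_force: [0.4, -0.6, 0.5]
gripper_width: 0.006
gripper_force: 0.0
```

Run:
```python
from station import r
from h import *
s=r.sense();print(s["time_s"],s["tcp_pos"],s["wrist_force"])
for n in("top","scene"):
    c=r.capture(n);cv2.imwrite(f"pics/{n}8.png",c["img"]);P=cloud(c);q=own(P)
    for nm,y in(("L",.039),("R",-.039)):
        m=(c["depth"]>0)&(q[...,0]>-.18)&(q[...,0]<-.076)&(abs(q[...,1]-y)<.03)&(P[...,2]>.02)&(P[...,2]<.055)
        if m.sum()>9:print(n,nm,np.percentile(q[m][:,0],[3,50]).round(4))
```

```text
21.25 [ 0.4535129  -0.01632973  0.22900201] [ 0.36206642 -0.61800038  0.52075324]
top L [-0.0844 -0.0824]
top R [-0.0856 -0.0834]
scene L [-0.0846 -0.082 ]
scene R [-0.0853 -0.0831]
```

View pics/scene8.png

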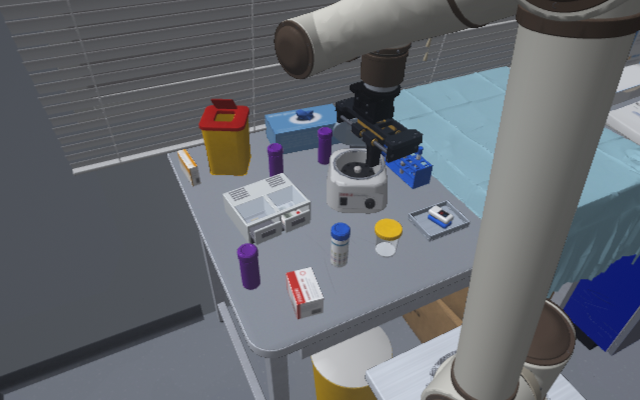

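Both drawers are shut, the oximeter is in the tray (440,215), the vial stands (340,245), and the cup and carton are unmoved. I wait briefly, recheck the drawer and hand in.

Emit:
apply_moves --plan '[{"grip": 0, "offset": [0, 0, 0], "spin": 0}, {"grip": 0, "offset": [0, 0, 0], "spin": 0}, {"grip": 0, "offset": [0, 0, 0], "spin": 0}, {"grip": 0, "offset": [0, 0, 0], "spin": 0}, {"grip": 0, "offset": [0, 0, 0], "spin": 0}]'

```text
time_s: 21.85
tcp_pos: [0.4529, -0.0141, 0.228]
ee_rot: [[0.101, -0.995, 0.0], [-0.995, -0.101, 0.0], [-0.0, -0.0, -1.0]]
wrist_force: [-0.1, -0.2, -0.3]
gripper_width: 0.001
gripper_force: 0.0
```

Run:
```python
from station import r
from h import *
c=r.capture("scene");P=cloud(c);q=own(P)
m=(c["depth"]>0)&(q[...,0]>-.18)&(q[...,0]<-.076)&(abs(q[...,1]-.039)<.03)&(P[...,2]>.02)&(P[...,2]<.055)
x=np.percentile(q[m][:,0],3);print(x)
if x>-.088: print(r.finish_job())
```

```text
-0.08551092665157276
the job is handed in; nothing more can be done
None
```

The job is handed in at about 22 s: the oximeter lies flat in the tray, the left drawer is latched shut again, the vial stands upright to the side, and the right drawer, cup and carton were left alone.

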